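# Set the rinsed measuring cup to drain on the tip-up drying peg

## Robot

A 7-joint arm with a two-finger parallel gripper is mounted at the origin on a cart in front of the work surface, level with it; the furniture and walls round the work are solid. World frame = base frame: x ahead of the robot, y to its left, z up, the work surface at z = 0. Lengths are in mm, angles in degrees, forces in N, time in s.
With the tool pointing down it reaches from about 425 to 875 mm from the base axis. Payload 8.4 kg.
Tool frame: the origin (TCP) lies at the very end of the fingers, on their centre line; the grasp point (between the pads) lies 19 mm behind it; x points along the fingers, y is the direction in which the jaws open and shut, and the axes are right-handed (so a half turn about x gives the same grasp; the last joint's range is limited). The gripper opens to 87 mm and grips with 3 to 60 N. Pads are 19 mm wide; open, the fingers measure 117 mm over their backs; the gripper's body (75 mm by 190 mm) begins 51 mm behind the grasp point.
Start: joints at [-5.684, 19.091, 2.286, 83.961, -0.768, 76.965, -3.352], TCP at [649.972, -0.012, 222.546] pointing down, gripper open.
Joint ranges: [-147.57, 147.57], [-21.85, 119.76], [-74.77, 79.35], [14.55, 137.4], [-85.83, 265.84], [4.83, 119.75], [-152.11, 152.11]. Speed limits (degrees/s): [127.2, 127.2, 159.86, 159.86, 180, 180, 180].

## Interface

Orientations are given as [roll, pitch, yaw] about the fixed x, y, z axes, in that order (R = Rz(yaw) Ry(pitch) Rx(roll)).
In Python, from rig import sensors, optics, manip gives the robot as it stands.
- The arm moves only by the shell command python3 -m pendant 'ROWS' [FORCE]. ROWS is JSON, a list that holds one entry, the list of rows, each a list of 7 numbers: the shift along the tool's x, y, z normalised to -1 to 1, where 1 is 40 cm, then the turn, a rotation vector about the tool's x, y, z normalised to -1 to 1, where 1 is 2 pi rad, then the opening, from 0 (shut) to 1 (fully open). A call has 1 to 8 rows; each row is the pose to reach, as a shift and turn from the pose commanded when the call began, along the tool's axes at that moment, turning the shorter way round; what a row does not reach only later rows make up. A row lasts 1/12 s, in which the tool goes at most 41.7 mm and 7.16 degrees, less where a joint would pass 70% of its speed; a pose out of reach is approached as far as the arm can. A call with a number of a shift or a turn outside -1 to 1 is refused whole. A call with a gripper value outside its range is refused whole. The fingers move at their own pace and stop on an object; FORCE is the grip in N (left out, the last holds). Time passes only in rows, so rows that repeat a pose let the fingers close. It gives the time, the measured TCP pose, the force and the opening at its end, in the units of the state.
- sensors.state(): the state, without advancing time (a new reading comes with each control period).
- optics.snapshot(name): name is "scene" or "side" or "wrist"; returns a dict with "image" (384x512x3 uint8, blue, green, red), "vfov" (degrees; the focal length in pixels is half the picture's height over the tangent of half this angle, whatever the lens; pixels are square), "cx", "cy" (the principal point, pixels), "origin" and "rotation" of the camera in the world. Camera axes: x right, y down, z forward; pixel columns grow to the right and rows downward; lengths in mm; the calibration is good to about 2 mm. The wrist camera is an equidistant fisheye: a pixel r from the principal point sees the ray r / f radians off the axis. A picture is of the moment at which its call begins. There is no depth.
- manip.sign_off(): hands the job in, once; it reports no verdict.
The state is a dict: "time_s": time; "qpos": joint angles; "qvel": joint speeds; "effort": joint torques, N m; "tool_pos": TCP position; "tcp_rot": TCP orientation; "contact_force": force on the tool from outside, world axes, zero at the start; "ft_torque": the same for the moment, N m; "grip_width": finger opening in mm.
Only numpy, scipy, OpenCV 4.12 (cv2) and the standard library are available. Lean on these libraries where they do the work, as an engineer would, in place of code of your own. Each camera call takes 0.05 s, during which the arm holds its last target. There are 200 camera calls.

## Task

Push the rinsed steel cup along its cradle until it is fully home over the lying drying peg, then swing the red lever over until the peg stands fully upright with the cup upside down on it. Then lock the peg by sliding the red-knobbed rod through all its holes until the knob meets its guide, and leave the pink tub and the loose pink lid beside the stand where they are.

Things in the scene. Friction and masses are not known exactly. Their poses are not given: they have to be found in the camera images.
- stand: Fixed drying stand; grey base 308 x 100 mm, 8 mm thick. Origin on the table under the hinge axis; +x is the way the cup is pushed, z up. The cup lies on two steel rails along x (12 mm bars, centres y = -24 and 24 mm, z = 64 mm, x = -228 to -42 mm). The hinge runs along y at x = 0, z = 75 mm.
- drying_peg (a joint): Swing of peg, disc and lever about the hinge. 0: the peg lies level along the stand's -x, its axis at z = 95 mm, and the lever stands up; 1.571 (end stop): the peg is upright and the lever lies along +x. Light friction, 0.12 N m; stays where left. A 14 mm hole in the lever, 45 mm from the hinge, meets the guide holes only with the peg fully upright.
- peg_seat (a point): Root of the white bullet-shaped peg (72 mm long, 44 mm thick at the root), on its axis, level with the 4 mm ribs of its 90 mm disc on which the cup's rim comes to rest; 34 mm from the hinge along the peg and 20 mm to the lever's side of it.
- lever_pad (a point): Middle of the push face of the red lever pad (44 mm wide along the hinge, 34 mm long, 18 mm thick); 137 mm from the hinge along the lever, 9 mm off the lever's centre plane through the hinge. At joint 0 the face looks to the stand's -x, at 1.571 up.
- cup_base (a point): Centre of the outside of the closed base of the hollow steel cup (82 mm long, 60 mm across the base, 72 mm across the mouth, wall 3 mm, 70 g). Its z axis points from base to mouth. At the start the cup lies on the rails with its mouth facing the peg, axis about 95 mm above the table.
- cup_mouth (a point): Centre of the cup's mouth, 82 mm from the base.
- guide_last (a point): Centre of the hole (14 mm) in the last guide plate. Three fixed guides, 10 mm thick, tops at z = 88 mm, have holes on one line along the stand's y at x = 45 mm, z = 75 mm: centres at y = -70 and -22 mm (12 mm holes) and 22 mm (this one). The lever swings in between the last two.
- rod_knob (a point): Middle of the outer flat face of the red knob (30 mm across, 14 mm thick) of the loose steel lock rod, 10 mm thick, 109 mm long without the knob. The rod lies in the guides at y = -70 and -22 mm, its +y axis (knob to tip) along the stand's +y. It goes about 52 mm further that way, until the knob's inner face meets the guide at y = -70 mm.
- rod_tip (a point): Tapered tip of the lock rod; its y axis runs from knob to tip.
- tub_02: Loose pink tub with orange filling, 96 mm across, 55 mm high, beyond the lever end of the stand, origin at the centre of its underside. To be left alone.
- tub_lid_1: Loose pink screw lid, 98 mm across, 16 mm high, lying to the right, origin at the centre of its underside. To be left alone.

How it is judged:
By the outcome, as a careful person would: the job done as asked, in the order asked, and still so for the second after the job is handed in, with the robot touching nothing.
It also fails if it takes over 64 s, if anything falls off the work surface, if the arm or the gripper's body presses on something with over 40 N, if the wrist force passes 120 N, or if a joint passes its speed limit or range.

## Working session

There is one attempt and no reset: what is moved stays moved. The work goes in short steps, Python scripts to look and compute and a shell command to move; the robot and the scene stay as the last step left them, time stands still between calls to the robot, and variables do not carry over. Pictures are saved under pics/ and viewed, about 8 in all and at most 12, crops included, and the job is handed in when it is done.

```bash
mkdir -p pics; ls; python3 - <<'E'
from rig import sensors,optics
import cv2
print(sensors.state())
for n in("scene","side"):
    s=optics.snapshot(n);cv2.imwrite(f"pics/{n}0.png",s["image"]);print(n,{k:v for k,v in s.items() if k!="image"})
E
```

```text
pics
{'time_s': 0.0, 'qpos': array([-5.68164095, 19.13185532,  2.2857798 , 84.01174074, -0.76688911,
       76.96670348, -3.35204506]), 'qvel': array([ 0.03964519,  0.00042449, -0.06310229, -0.10373667,  0.0579249 ,
        0.07005455, -0.05139219]), 'effort': array([ 1.06989024e-03, -6.56351209e+01,  1.33598529e+00, -4.03798449e+01,
       -5.97442500e-02,  4.47441044e-02,  1.62792835e-04]), 'tool_pos': array([ 6.49516777e+02, -7.26943595e-02,  2.21652669e+02]), 'tcp_rot': array([ -85.36582152,   89.90493584, -175.37007515]), 'contact_force': array([-0.34535438, -0.24493142,  0.1394206 ]), 'ft_torque': array([-1.87431009e-02,  2.46430149e-06, -1.44891535e-02]), 'grip_width': 87.07029352409577}
scene {'vfov': 46.136914486661176, 'cx': 249.37503147352967, 'cy': 193.6819068886261, 'origin': array([ -95.0597827 ,  631.6406801 , 1142.73954353]), 'rotation': array([-138.85577478,    1.00043705, -134.52018335])}
side {'vfov': 44.090125156034524, 'cx': 257.38467148320245, 'cy': 197.06441615661032, 'origin': array([  34.98066633, 1051.64792807,  638.23637772]), 'rotation': array([-112.68154003,    0.18052851, -154.1849687 ])}
```

```bash
python3 - <<'E'
import cv2
for n in("scene","side"):
    im=cv2.imread(f"pics/{n}0.png");cv2.imwrite(f"pics/{n}0b.png",cv2.resize(im,(800,600),interpolation=cv2.INTER_CUBIC))
E
```

```text
(no output)
```

View pics/scene0b.png

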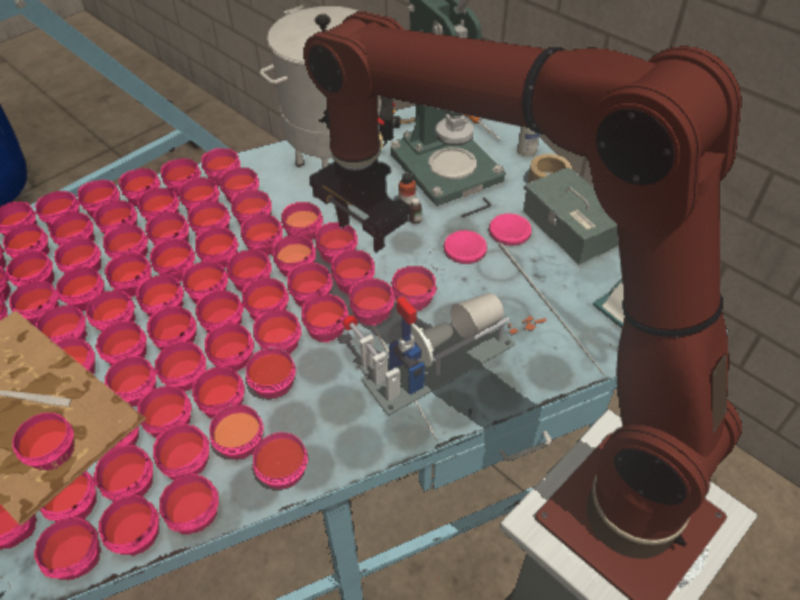

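View pics/side0b.png

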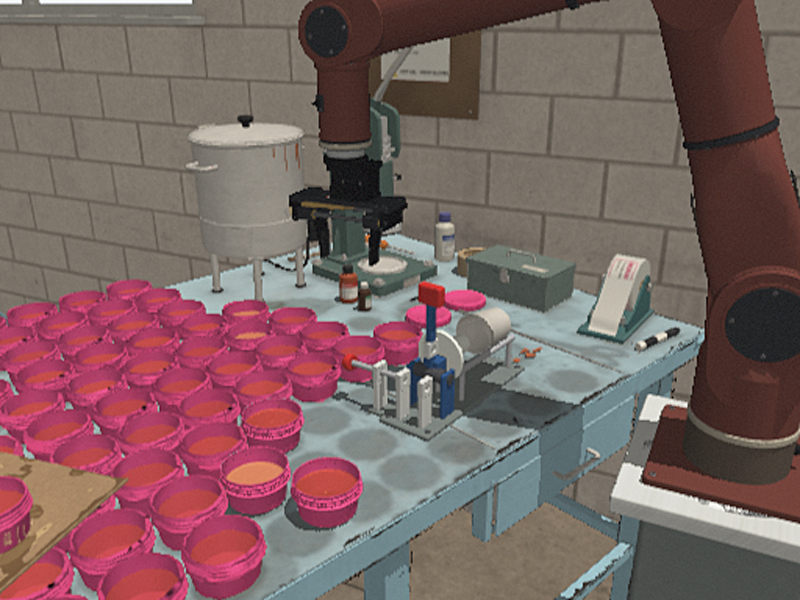

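Scene/side: cup lies at about (478,315)/(485,328), the red lever pad at (406,310)/(431,293), and the rod knob at (350,322)/(348,360), on the far side of the stand. Next, zoomed crops.

```bash
python3 - <<'E'
import cv2
for n,x,y in(("scene",215,182),("side",212,175)):
    im=cv2.imread(f"pics/{n}0.png")[y:y+100,x:x+130]
    im=cv2.resize(im,None,fx=6,fy=6,interpolation=cv2.INTER_CUBIC)
    for i in range(0,130,10):cv2.putText(im,str(x+i),(i*6,8),0,.3,(0,255,255));cv2.line(im,(i*6,10),(i*6,14),(0,255,255))
    for i in range(0,100,10):cv2.putText(im,str(y+i),(0,i*6+3),0,.3,(0,255,255))
    cv2.imwrite(f"pics/{n}0c.png",im)
E
```

```text
(no output)
```

View pics/scene0c.png

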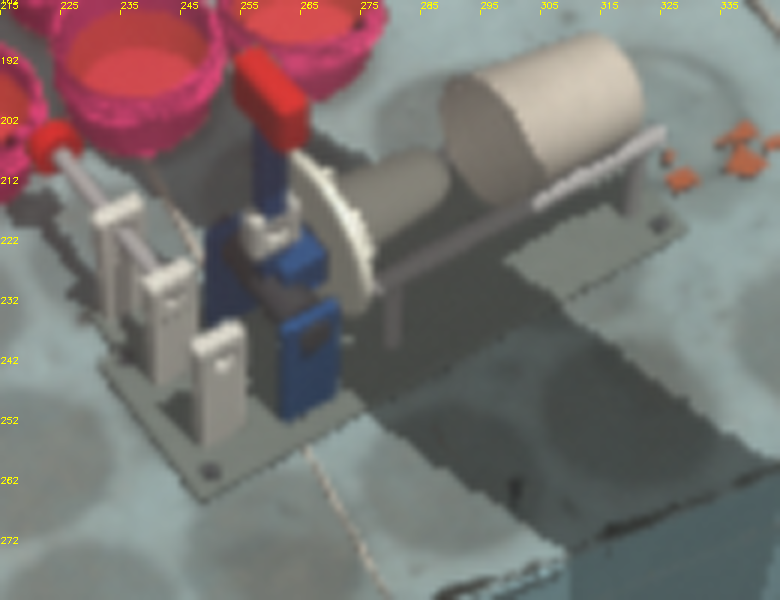

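View pics/side0c.png

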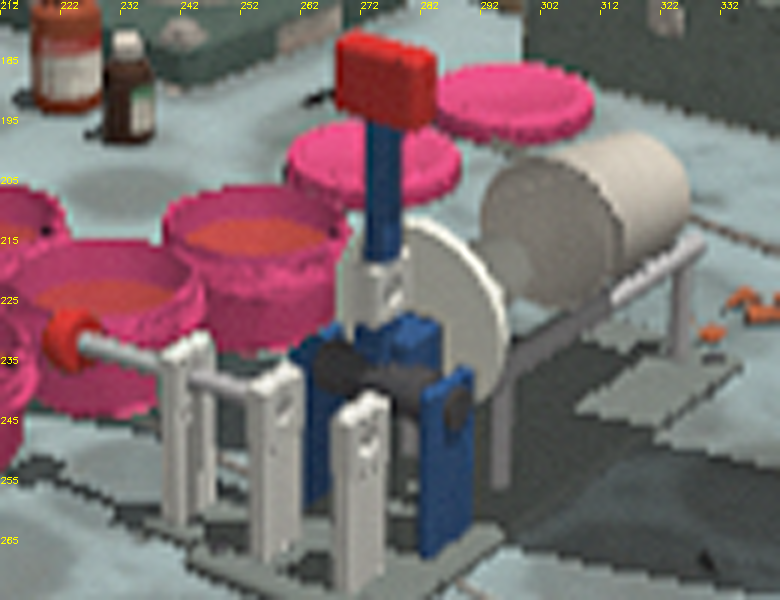

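```bash
cat > h.py <<'E'
import numpy as np
from scipy.spatial.transform import Rotation as R
from scipy.optimize import least_squares
def rot(a): return R.from_euler('xyz',a,degrees=True)
def proj(s,P):
    p=rot(s["rotation"]).inv().apply(np.atleast_2d(P)-s["origin"]); f=192/np.tan(np.radians(s["vfov"])/2)
    return np.c_[s["cx"]+f*p[:,0]/p[:,2], s["cy"]+f*p[:,1]/p[:,2]]
def world(p,L):
    c,s=np.cos(p[2]),np.sin(p[2]);L=np.atleast_2d(L).astype(float)
    return np.c_[p[0]+c*L[:,0]-s*L[:,1],p[1]+s*L[:,0]+c*L[:,1],L[:,2]]
E
cat > fit.py <<'E'
from h import *
import pickle
from rig import optics
S={n:optics.snapshot(n) for n in("scene","side")}
cr={"scene":(215,182),"side":(212,175)}
def px(n,l): return (np.array(l)+.5)/6-.5+cr[n]
# names: guides 3,2,1 tops, pad centre, knob, cup mouth, cupbase end
obs={"scene":[(219,338),(168,275),(118,210),(272,100),(54,147),(492,140)],
"side":[(362,402),(277,380),(188,345),(386,80),(72,340),(551,230)]}
def L(p):
    return [(45,22,88),(45,-22,88),(45,-70,88),(0,0,212),(45,p[3],75),(p[4],0,95)]
def res(p): return np.concatenate([(proj(S[n],world(p,L(p)))-px(n,obs[n])).ravel() for n in S])
best=None
for y0 in np.arange(-3,3.1,.7):
    r=least_squares(res,[600,150,y0,-110,-100],loss="soft_l1")
    if best is None or r.cost<best.cost:best=r
p=best.x;print(p[:2],np.degrees(p[2]),p[3:],best.cost);print(res(p).reshape(-1,2).round(1))
# base right/left corners
for n,c in(("scene",(688,228)),("scene",(205,502)),("side",(742,368))):
    u=px(n,[c])[0];q=least_squares(lambda q:(proj(S[n],[q[0],q[1],8])-u).ravel(),p[:2]).x-p[:2]
    c,s=np.cos(p[2]),np.sin(p[2]);print(n,"local",c*q[0]+s*q[1],-s*q[0]+c*q[1])
for l in [(0,0,0),(-9,0,212),(p[4],0,95),(p[4]-82,0,95),(45,p[3],75)]: print(l,world(p,l).round(1))
np.save("stand.npy",p)
E
python3 fit.py
```

```text
[464.40757425  63.9751216 ] 438.67474493023906 [-133.42599235 -133.67321283] 1.4481348305665345
[[ 0.1 -0.1]
 [ 0.3  0.2]
 [-0.   0.3]
 [ 0.  -0.1]
 [-0.1 -0.1]
 [ 0.1 -0.4]
 [ 0.   1.1]
 [-0.1 -0.2]
 [-0.3  0.4]
 [-0.1  0.2]
 [ 0.4 -0.9]
 [-0.1  0.5]]
scene local -229.70062755923973 52.599994126029635
scene local 74.71748635701178 51.87782357179999
side local -219.5813926275268 57.79075807300674
(0, 0, 0) [[464.4  64.    0. ]]
(-9, 0, 212) [[462.6  55.2 212. ]]
(np.float64(-133.6732128291665), 0, 95) [[438.2 -67.1  95. ]]
(np.float64(-215.6732128291665), 0, 95) [[ 422.1 -147.5   95. ]]
(45, np.float64(-133.42599234903383), 75) [[604.1  81.9  75. ]]
```

```bash
cat >> h.py <<'E'
P=np.load("stand.npy") if __import__("os").path.exists("stand.npy") else None
def rows(pts, jaw=None, cmd=None, tilt=0):
    """local TCP points -> shift rows (units) + turn; jaw: 'x'/'y' local jaw axis, None keeps"""
    from rig import sensors
    s=sensors.state(); R0=rot(s["tcp_rot"]); p0=s["tool_pos"] if cmd is None else np.array(cmd)
    rv=np.zeros(3)
    if jaw:
        best=None
        for sg in(1,-1):
            y=world([0,0,P[2]],[(sg,0,0) if jaw=='x' else (0,sg,0)])[0]; x=np.array([0,0,-1.])
            T=R.from_matrix(np.c_[x,y,np.cross(x,y)]); v=(R0.inv()*T).as_rotvec()
            if best is None or np.linalg.norm(v)<np.linalg.norm(best): best=v
        rv=best
    for l in pts:
        d=R0.inv().apply(world(P,l)[0]-p0); print(l,(d/400).round(4),(rv/2/np.pi).round(4),"turn",np.degrees(np.linalg.norm(rv)).round(1))
def where():
    from rig import sensors
    s=sensors.state(); q=s["tool_pos"]-[P[0],P[1],0];c,n=np.cos(P[2]),np.sin(P[2])
    X=rot(s["tcp_rot"]).as_matrix()
    print("t",round(s["time_s"],2),"local",np.round([c*q[0]+n*q[1],-n*q[0]+c*q[1],q[2]],1),"F",s["contact_force"].round(1),"grip",round(s["grip_width"],1),"toolx",X[:,0].round(3),"tooly(loc)",np.round([c*X[0,1]+n*X[1,1],-n*X[0,1]+c*X[1,1],X[2,1]],3),"q",s["qpos"].round(0))
E
python3 - <<'E'
from h import *
where(); print(rot([-85.366,89.905,-175.37]).as_matrix().round(3))
rows([(-260,0,180),(-260,0,80)],'y',cmd=(649.972,-.012,222.546))
rows([(-260,0,180)],'x')
from rig import optics
for n,u in(("scene",(238.,189.)),("scene",(269,181)),("side",(255,214)),("side",(228,224))):
    s=optics.snapshot(n)
    q=least_squares(lambda q:(proj(s,[q[0],q[1],55])-u).ravel(),[600,100]).x-P[:2];c,k=np.cos(P[2]),np.sin(P[2])
    print("tub",n,"local",c*q[0]+k*q[1],-k*q[0]+c*q[1])
E
```

```text
t 0.2 local [ -26.4 -194.3  222. ] F [ 0.3 -0.6 -1. ] grip 86.9 toolx [-0.001 -0.    -1.   ] tooly(loc) [ 0.196 -0.981 -0.001] q [-6. 19.  2. 84. -1. 77. -3.]
[[-0.002  1.    -0.   ]
 [-0.    -0.    -1.   ]
 [-1.    -0.002  0.   ]]
(-260, 0, 180) [ 0.107  -0.5914  0.4774] [0.0315 0.     0.0002] turn 11.3
(-260, 0, 80) [ 0.357  -0.5912  0.4774] [0.0315 0.     0.0002] turn 11.3
(-260, 0, 180) [ 0.1057 -0.5908  0.4773] [-2.185e-01 -1.000e-04  1.000e-04] turn 78.7
tub scene local -38.27611118831116 -183.2145149754896
tub scene local -141.38353725746006 -155.91583620155708
tub side local -120.16524523615598 -156.71299370987856
tub side local -21.4555617303279 -176.72298003549318
```

```bash
python3 -m pendant '[[[0.107,-0.591,0.477,0.0315,0,0,0],[0.107,-0.591,0.477,0.0315,0,0,0],[0.107,-0.591,0.477,0.0315,0,0,0],[0.107,-0.591,0.477,0.0315,0,0,0],[0.107,-0.591,0.477,0.0315,0,0,0],[0.107,-0.591,0.477,0.0315,0,0,0],[0.107,-0.591,0.477,0.0315,0,0,0],[0.107,-0.591,0.477,0.0315,0,0,0]]]' 20; python3 - <<'E'
from h import *
where();rows([(-260,0,80)],'y')
E
```

```text
time_s: 1.07
tool_pos: [409.0, -194.3, 179.1]
tcp_rot: [-74.2, 89.9, -175.9]
contact_force: [-0.2, -0.7, 0.7]
grip_width: 41.4
t 1.07 local [-264.2    3.6  179.1] F [-0.2 -0.7  0.7] grip 41.4 toolx [-0.001 -0.    -1.   ] tooly(loc) [-0.005 -1.    -0.001] q [  7.  -3.  12. 114.   1.  69.   8.]
(-260, 0, 80) [ 0.2478  0.0093 -0.0105] [-0.0009  0.0001  0.0002] turn 0.3
```

```bash
python3 -m pendant '[[[0.25,0,0,0,0,0,0],[0.25,0,0,0,0,0,0],[0.25,0,0,0,0,0,0],[0.25,0,0,0,0,0,0],[0.25,0,0,0,0,0,0],[0.25,0,0,0,0,0,0]]]'; python3 - <<'E'
from h import *
where()
from rig import optics
import cv2
im=optics.snapshot("side")["image"][150:290,180:370]
cv2.imwrite("pics/s1.png",cv2.resize(im,None,fx=4,fy=4,interpolation=cv2.INTER_CUBIC))
E
```

```text
time_s: 1.57
tool_pos: [414.8, -191.1, 81.3]
tcp_rot: [84.3, 89.9, -17.0]
contact_force: [0.7, 0.9, 0.1]
grip_width: 3.9
t 1.57 local [-259.8   -1.4   81.3] F [0.7 0.9 0.1] grip 3.9 toolx [ 0.002 -0.001 -1.   ] tooly(loc) [-0.    -1.     0.002] q [  7.   4.  12. 120.  -1.  56.   9.]
```

View pics/s1.png

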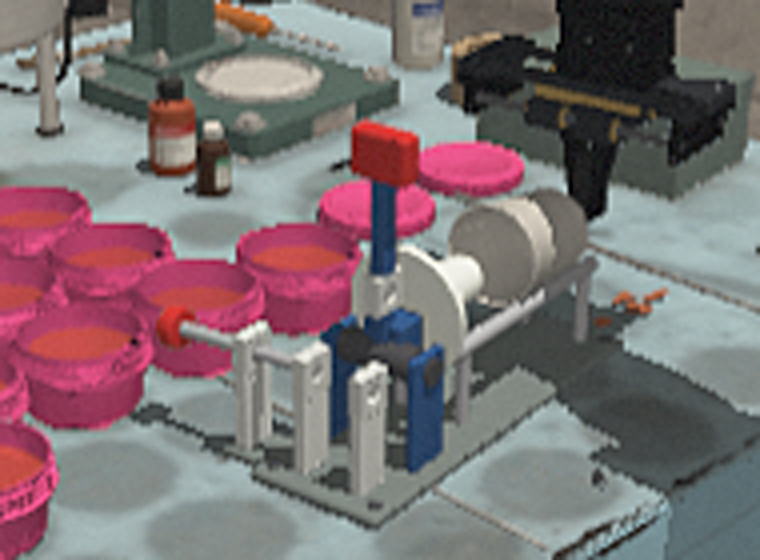

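The fingers are at (590,200), behind the cup base and in line with it. Starting the push.

```bash
python3 -m pendant '[[[0,0,-0.05,0,0,0,0],[0,0,-0.08,0,0,0,0],[0,0,-0.105,0,0,0,0],[0,0,-0.13,0,0,0,0],[0,0,-0.155,0,0,0,0],[0,0,-0.18,0,0,0,0],[0,0,-0.205,0,0,0,0],[0,0,-0.23,0,0,0,0]]]';  python3 -m pendant '[[[0,0,-0.02,0,0,0,0],[0,0,-0.04,0,0,0,0],[0,0,-0.06,0,0,0,0],[0,0,-0.08,0,0,0,0],[0,0,-0.08,0,0,0,0]]]'; python3 - <<'E'
from h import *
where()
E
```

```text
time_s: 2.28
tool_pos: [431.9, -99.8, 79.9]
tcp_rot: [83.6, 90.0, -17.7]
contact_force: [0.7, -0.4, -0.2]
grip_width: 0.3
time_s: 2.7
tool_pos: [438.2, -67.5, 79.7]
tcp_rot: [-157.3, 90.0, 101.5]
contact_force: [-0.8, 0.7, -0.3]
grip_width: 1.1
t 2.7 local [-134.    -0.2   79.7] F [-0.8  0.7 -0.3] grip 1.1 toolx [-0.     0.001 -1.   ] tooly(loc) [ 0.001 -1.    -0.   ] q [ -2.   3.   5. 121.  -0.  56.  -8.]
```

```bash
for i in 1; do python3 -m pendant '[[[0,0,-0.007,0,0,0,0],[0,0,-0.014,0,0,0,0],[0,0,-0.02,0,0,0,0]]]'; python3 -m pendant '[[[0,0,-0.005,0,0,0,0],[0,0,-0.01,0,0,0,0]]]'; done; python3 - <<'E'
from h import *
where()
from rig import optics
import cv2
im=optics.snapshot("side")["image"][150:290,180:370]
cv2.imwrite("pics/s2.png",cv2.resize(im,None,fx=4,fy=4,interpolation=cv2.INTER_CUBIC))
E
```

```text
time_s: 2.95
tool_pos: [439.6, -62.9, 80.1]
tcp_rot: [14.6, 89.9, -86.8]
contact_force: [-3.6, -12.7, 8.4]
grip_width: 0.3
time_s: 3.12
tool_pos: [440.0, -62.0, 80.6]
tcp_rot: [9.1, 89.7, -92.4]
contact_force: [-8.2, -25.3, 14.8]
grip_width: 0.2
t 3.12 local [-128.3   -0.9   80.6] F [ -8.2 -25.3  14.8] grip 0.2 toolx [-0.    -0.005 -1.   ] tooly(loc) [-0.004 -1.     0.001] q [ -2.   3.   4. 121.   0.  56.  -9.]
```

View pics/s2.png

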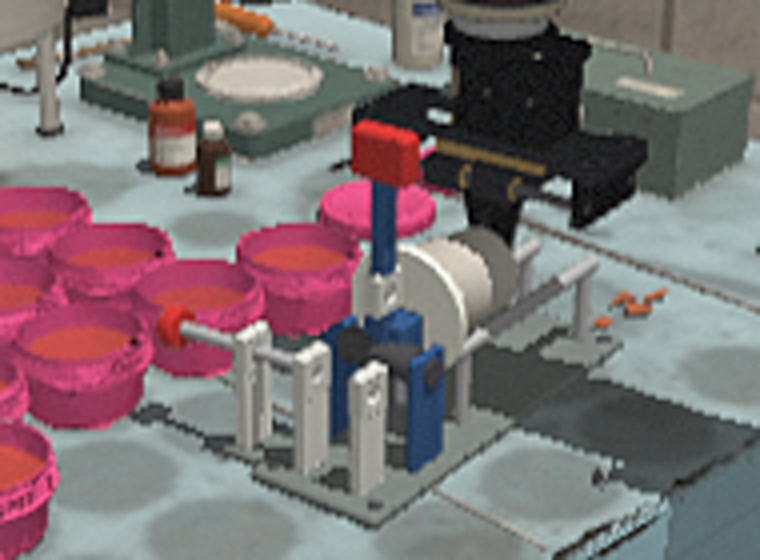

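The cup looks flush with the disc, the fingers are on its base, and 27 N shows a hard stop. Backing off, then checking with a projected overlay.

```bash
python3 -m pendant '[[[0,0,0.03,0,0,0,0],[0,0,0.1,0,0,0,0],[0,0,0.15,0,0,0,0],[0,0,0.15,0,0,0,0]]]';  python3 - <<'E'
from h import *
where()
from rig import optics
import cv2
out=[]
for n,x,y in(("scene",245,180),("side",245,185)):
    s=optics.snapshot(n);k=8
    im=cv2.resize(s["image"][y:y+70,x:x+90],None,fx=k/2*1.1,fy=k/2*1.1,interpolation=cv2.INTER_CUBIC);k=4.4
    a=np.radians(np.arange(0,361,10))
    for xl,r,c in((-116,30,(0,255,0)),(-34,36,(255,255,0)),(-34,45,(255,0,255))):
        q=proj(s,world(P,np.c_[0*a+xl,r*np.cos(a),95+r*np.sin(a)]))
        cv2.polylines(im,[np.int32((q-[x,y]+.5)*k)],False,c,1)
    out.append(im)
cv2.imwrite("pics/ov.png",np.hstack(out))
E
```

```text
time_s: 3.5
tool_pos: [427.5, -120.1, 79.8]
tcp_rot: [-7.1, 89.9, -108.7]
contact_force: [0.4, -0.5, 0.4]
grip_width: 0.3
t 3.5 local [-1.878e+02  1.000e-01  7.980e+01] F [ 0.4 -0.5  0.4] grip 0.3 toolx [-0.    -0.001 -1.   ] tooly(loc) [-0.005 -1.    -0.   ] q [  2.   3.   8. 121.  -0.  56.  -1.]
```

View pics/ov.png

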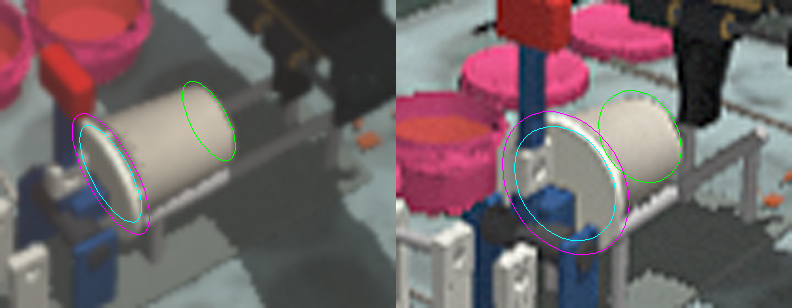

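Green ring (base at x=-116) and rim ring coincide with the cup: it is fully home. Now to the lever.

```bash
python3 -m pendant '[[[-0.1,0,0,0,0,0,0],[-0.2,0,0,0,0,0,0],[-0.33,0,0,0,0,0,0],[-0.33,0,0,0,0,0,0],[-0.33,0,0,0,0,0,0]]]'; python3 -m pendant '[[[0,0,-0.1,0,0,0,0],[0,0,-0.2,0,0,0,0],[0,0,-0.3,0,0,0,0],[0,0,-0.35,0,0,0,0],[0,0,-0.35,0,0,0,0],[0,0,-0.35,0,0,0,0]]]'; python3 - <<'E'
from h import *
where()
rows([(137*np.sin(t)-9*np.cos(t)-11.5,0,75+137*np.cos(t)+9*np.sin(t)) for t in np.radians([0,10,20,30,40,50,60,70,80,90])],'y')
E
```

```text
time_s: 4.02
tool_pos: [430.9, -115.6, 215.6]
tcp_rot: [97.1, 89.6, -4.2]
contact_force: [1.2, -0.4, -0.3]
grip_width: 0.2
time_s: 4.52
tool_pos: [455.5, 22.5, 210.6]
tcp_rot: [-69.3, 89.9, -170.4]
contact_force: [-0.4, -0.7, -0.4]
grip_width: 0.1
t 4.52 local [-42.4   0.6 210.6] F [-0.4 -0.7 -0.4] grip 0.1 toolx [-0.002 -0.    -1.   ] tooly(loc) [ 0.003 -1.    -0.002] q [ -6.  -3.  -2. 110.  -0.  73. -19.]
(np.float64(-20.5), 0, np.float64(212.0)) [-0.0036  0.0016 -0.0547] [0.0005 0.0001 0.0003] turn 0.2
(np.float64(3.4265305632595844), 0, np.float64(211.48149576167486)) [-0.0024  0.0018 -0.1145] [0.0005 0.0001 0.0003] turn 0.2
(np.float64(26.899526048543436), 0, np.float64(206.81607033760048)) [ 0.0093  0.002  -0.1732] [0.0005 0.0001 0.0003] turn 0.2
(np.float64(49.20577136594004), 0, np.float64(198.14548031846812)) [ 0.0309  0.0022 -0.2289] [0.0005 0.0001 0.0003] turn 0.2
(np.float64(69.66750253898508), 0, np.float64(185.73317719447883)) [ 0.0619  0.0025 -0.2801] [0.0005 0.0001 0.0003] turn 0.2
(np.float64(87.66300022012113), 0, np.float64(169.9563025151267)) [ 0.1013  0.0027 -0.3251] [0.0005 0.0001 0.0003] turn 0.2
(np.float64(102.64548031846809), 0, np.float64(151.29422863405995)) [ 0.1479  0.0029 -0.3626] [0.0005 0.0001 0.0003] turn 0.2
(np.float64(114.1597077577384), 0, np.float64(130.3139932226898)) [ 0.2004  0.0031 -0.3914] [0.0005 0.0001 0.0003] turn 0.2
(np.float64(121.85582856367012), 0, np.float64(107.65307011747934)) [ 0.257   0.0032 -0.4107] [0.0005 0.0001 0.0003] turn 0.2
(np.float64(125.5), 0, np.float64(84.00000000000001)) [ 0.3161  0.0034 -0.4199] [0.0005 0.0001 0.0003] turn 0.2
```

```bash
python3 -m pendant '[[[-0.003,0.002,-0.04,0,0,0,0],[-0.003,0.002,-0.055,0,0,0,0],[-0.003,0.002,-0.085,0,0,0,0],[-0.002,0.002,-0.115,0,0,0,0],[0.003,0.002,-0.144,0,0,0,0],[0.01,0.002,-0.174,0,0,0,0],[0.02,0.002,-0.202,0,0,0,0],[0.031,0.002,-0.23,0,0,0,0]]]'; python3 - <<'E'
from h import *
where()
rows([(137*np.sin(t)-9*np.cos(t)-11.5,0,75+137*np.cos(t)+9*np.sin(t)) for t in np.radians([30,35,40,45,50,55,60,65,70,75,80,85,90])],'y')
E
```

```text
time_s: 5.18
tool_pos: [475.4, 112.3, 199.1]
tcp_rot: [117.9, 90.0, 16.6]
contact_force: [0.3, -2.4, -0.3]
grip_width: 0.2
t 5.18 local [ 49.5  -1.3 199.1] F [ 0.3 -2.4 -0.3] grip 0.2 toolx [ 0.001  0.    -1.   ] tooly(loc) [-0.    -1.     0.001] q [-12.   2.  -7. 107.   0.  71. -30.]
(np.float64(49.20577136594004), 0, np.float64(198.14548031846812)) [ 0.0024 -0.0032  0.0007] [-0.     -0.     -0.0001] turn 0.0
(np.float64(59.707603381492376), 0, np.float64(192.38601799475128)) [ 0.0168 -0.0032 -0.0255] [-0.     -0.     -0.0001] turn 0.0
(np.float64(69.66750253898508), 0, np.float64(185.73317719447883)) [ 0.0334 -0.0032 -0.0504] [-0.     -0.     -0.0001] turn 0.0
(np.float64(79.00966799187808), 0, np.float64(178.23759005323592)) [ 0.0521 -0.0032 -0.0738] [-0.     -0.     -0.0001] turn 0.0
(np.float64(87.66300022012113), 0, np.float64(169.9563025151267)) [ 0.0729 -0.0032 -0.0954] [-0.     -0.     -0.0001] turn 0.0
(np.float64(95.56164214043247), 0, np.float64(160.95234017869427)) [ 0.0954 -0.0032 -0.1151] [-0.     -0.     -0.0001] turn 0.0
(np.float64(102.64548031846809), 0, np.float64(151.29422863405995)) [ 0.1195 -0.0032 -0.1328] [-0.     -0.     -0.0001] turn 0.0
(np.float64(108.86060246835474), 0, np.float64(141.05547194180568)) [ 0.1451 -0.0033 -0.1484] [-0.     -0.     -0.0001] turn 0.0
(np.float64(114.1597077577384), 0, np.float64(130.3139932226898)) [ 0.172  -0.0033 -0.1616] [-0.     -0.     -0.0001] turn 0.0
(np.float64(118.50246679567965), 0, np.float64(119.15154161564695)) [ 0.1999 -0.0033 -0.1725] [-0.     -0.     -0.0001] turn 0.0
(np.float64(121.85582856367012), 0, np.float64(107.65307011747934)) [ 0.2286 -0.0033 -0.1808] [-0.     -0.     -0.0001] turn 0.0
(np.float64(124.19427195384023), 0, np.float64(95.90608903925487)) [ 0.258  -0.0033 -0.1867] [-0.     -0.     -0.0001] turn 0.0
(np.float64(125.5), 0, np.float64(84.00000000000001)) [ 0.2878 -0.0033 -0.1899] [-0.     -0.     -0.0001] turn 0.0
```

Contact force of 2.4 N along the push: the lever is following.

```bash
python3 -m pendant '[[[0.017,-0.003,-0.026,0,0,0,0],[0.033,-0.003,-0.05,0,0,0,0],[0.052,-0.003,-0.074,0,0,0,0],[0.073,-0.003,-0.095,0,0,0,0],[0.095,-0.003,-0.115,0,0,0,0],[0.12,-0.003,-0.133,0,0,0,0],[0.145,-0.003,-0.148,0,0,0,0],[0.172,-0.003,-0.162,0,0,0,0]]]'; python3 - <<'E'
from h import *
where()
rows([(137*np.sin(t)-9*np.cos(t)-11.5,0,75+137*np.cos(t)+9*np.sin(t)) for t in np.radians([70,75,80,85,90])],'y')
from rig import optics
import cv2
for n in("side",):
  im=optics.snapshot(n)["image"][150:290,180:370]
  cv2.imwrite("pics/s3.png",cv2.resize(im,None,fx=4,fy=4,interpolation=cv2.INTER_CUBIC))
E
```

```text
time_s: 5.85
tool_pos: [486.4, 175.4, 129.4]
tcp_rot: [-90.2, 90.0, 168.5]
contact_force: [0.9, -0.1, 1.1]
grip_width: 0.4
t 5.85 local [113.6   0.3 129.4] F [ 0.9 -0.1  1.1] grip 0.4 toolx [-0.  0. -1.] tooly(loc) [-0. -1. -0.] q [-15.   8. -10. 109.   2.  63. -38.]
(np.float64(114.1597077577384), 0, np.float64(130.3139932226898)) [-0.0024  0.0007 -0.0014] [-0.     -0.      0.0001] turn 0.0
(np.float64(118.50246679567965), 0, np.float64(119.15154161564695)) [ 0.0255  0.0007 -0.0122] [-0.     -0.      0.0001] turn 0.0
(np.float64(121.85582856367012), 0, np.float64(107.65307011747934)) [ 0.0543  0.0007 -0.0206] [-0.     -0.      0.0001] turn 0.0
(np.float64(124.19427195384023), 0, np.float64(95.90608903925487)) [ 0.0836  0.0007 -0.0265] [-0.     -0.      0.0001] turn 0.0
(np.float64(125.5), 0, np.float64(84.00000000000001)) [ 0.1134  0.0007 -0.0297] [-0.     -0.      0.0001] turn 0.0
```

View pics/s3.png

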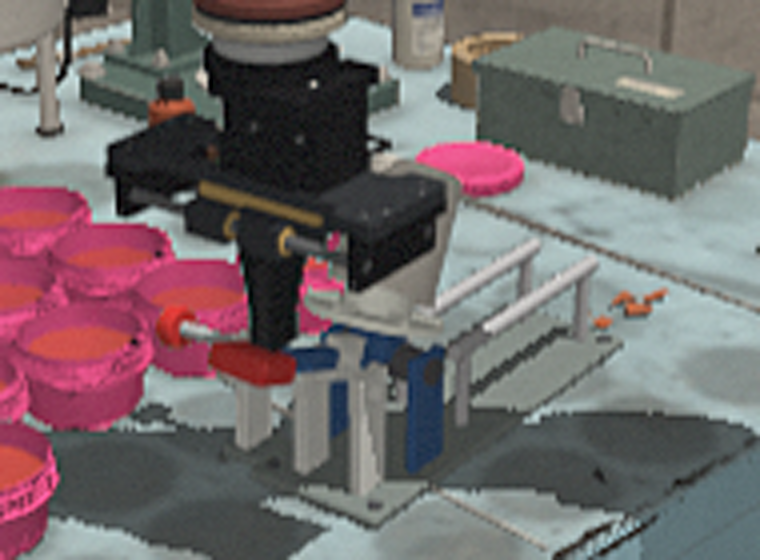

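The cup rides on the disc at (410,250), the lever is about 70° over, and the finger is on the pad at (270,345). Finishing the swing.

```bash
python3 -m pendant '[[[0.013,0.001,-0.006,0,0,0,0],[0.026,0.001,-0.012,0,0,0,0],[0.04,0.001,-0.017,0,0,0,0],[0.054,0.001,-0.021,0,0,0,0],[0.069,0.001,-0.024,0,0,0,0],[0.084,0.001,-0.027,0,0,0,0],[0.1,0.001,-0.029,0,0,0,0],[0.114,0.001,-0.03,0,0,0,0]]]'; python3 -m pendant '[[[0.003,0,0,0,0,0,0],[0.006,0,0,0,0,0,0],[0.006,0,0,0,0,0,0]]]'; python3 -c "
from h import *
where()"
```

```text
time_s: 6.57
tool_pos: [489.2, 186.5, 84.2]
tcp_rot: [-57.9, 90.0, -159.3]
contact_force: [-2.2, -0.8, 14.4]
grip_width: 0.6
time_s: 6.82
tool_pos: [489.3, 186.5, 84.2]
tcp_rot: [67.7, 90.0, -33.6]
contact_force: [-8.6, -3.7, 21.5]
grip_width: 0.1
t 6.82 local [125.   -0.3  84.2] F [-8.6 -3.7 21.5] grip 0.1 toolx [ 0. -0. -1.] tooly(loc) [-0. -1.  0.] q [-16.  12. -10. 110.   3.  58. -39.]
```

```bash
python3 -m pendant '[[[-0.1,0,0,0,0,0,0],[-0.2,0,0,0,0,0,0],[-0.3,0,0,0,0,0,0],[-0.4,0,0,0,0,0,0],[-0.4,0,0,0,0,0,0]]]'; python3 -m pendant '[[[0,0.1,0.05,0.02,0,0,0],[0,0.2,0.1,0.04,0,0,0],[0,0.3,0.15,0.06,0,0,0],[0,0.4,0.2,0.08,0,0,0],[0,0.44,0.2,0.1,0,0,0],[0,0.44,0.2,0.12,0,0,0],[0,0.44,0.2,0.12,0,0,0],[0,0.44,0.2,0.12,0,0,0]]]';  python3 - <<'E'
from h import *
where()
rows([(45,-175,230),(45,-175,70)],'x')
from rig import optics
import cv2
im=[optics.snapshot(n)["image"][y:y+140,x:x+130] for n,x,y in(("side",190,150),("scene",205,150))]
cv2.imwrite("pics/s4.png",cv2.resize(np.hstack(im),None,fx=3,fy=3,interpolation=cv2.INTER_CUBIC))
E
```

```text
time_s: 7.23
tool_pos: [492.3, 187.9, 250.8]
tcp_rot: [123.9, 89.3, 22.5]
contact_force: [1.4, 0.1, -0.4]
grip_width: 0.5
time_s: 7.9
tool_pos: [645.8, 73.8, 241.8]
tcp_rot: [-38.6, 89.9, 177.1]
contact_force: [-0.3, 0.1, 0.2]
grip_width: 0.5
t 7.9 local [  45.3 -175.9  241.8] F [-0.3  0.1  0.2] grip 0.5 toolx [-0.001  0.    -1.   ] tooly(loc) [-0.682 -0.731 -0.001] q [-11.  19.   0.  82.  -0.  79. -65.]
(45, -175, 230) [ 0.0295 -0.0011  0.002 ] [0.1306 0.0002 0.    ] turn 47.0
(45, -175, 70) [ 0.4295 -0.0008  0.0017] [0.1306 0.0002 0.    ] turn 47.0
```

View pics/s4.png

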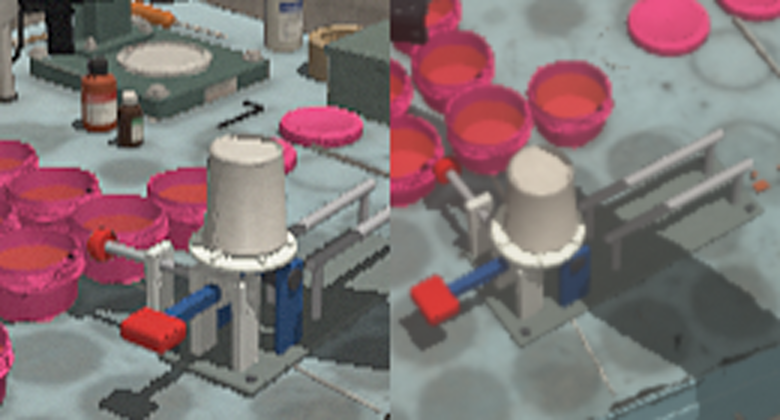

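Cup upside down on the upright peg (245,195), lever level, rod knob still at (102,243). Now the rod.

```bash
python3 -m pendant '[[[0.05,0,0.002,0.02,0,0,0],[0.1,0,0.002,0.04,0,0,0],[0.15,0,0.002,0.06,0,0,0],[0.18,0,0.002,0.08,0,0,0],[0.2,0,0.002,0.1,0,0,0],[0.2,0,0.002,0.12,0,0,0],[0.2,0,0.002,0.131,0,0,0],[0.2,0,0.002,0.131,0,0,0]]]'; python3 -m pendant '[[[0.06,0,0,0,0,0,0],[0.13,0,0,0,0,0,0],[0.18,0,0,0,0,0,0],[0.225,0,0,0,0,0,0],[0.225,0,0,0,0,0,0],[0.225,0,0,0,0,0,0]]]'; python3 - <<'E'
from h import *
where()
rows([(45,-175,71),(45,-101,71)],'x')
E
```

```text
time_s: 8.67
tool_pos: [644.8, 73.9, 162.8]
tcp_rot: [-98.8, 90.0, 69.5]
contact_force: [-0.6, -0.4, 0.4]
grip_width: 0.4
time_s: 9.17
tool_pos: [644.7, 73.4, 72.5]
tcp_rot: [8.4, 89.9, 176.9]
contact_force: [0.5, 0.1, 0.2]
grip_width: 0.5
t 9.17 local [  44.6 -174.9   72.5] F [0.5 0.1 0.2] grip 0.5 toolx [-0.001  0.    -1.   ] tooly(loc) [-1.     0.003  0.   ] q [ -16.   25.    7.   94.   -3.   61. -109.]
(45, -175, 71) [ 0.0036 -0.0009 -0.0001] [-0.0004  0.0002 -0.    ] turn 0.2
(45, -101, 71) [ 0.0039 -0.0005  0.1848] [-0.0004  0.0002 -0.    ] turn 0.2
```

```bash
python3 -m pendant '[[[0.014,0,0.02,0,0,0,0],[0.014,0,0.04,0,0,0,0],[0.014,0,0.055,0,0,0,0],[0.014,0,0.07,0,0,0,0],[0.014,0,0.085,0,0,0,0],[0.014,0,0.1,0,0,0,0],[0.014,0,0.115,0,0,0,0],[0.014,0,0.13,0,0,0,0]]]'; python3 -m pendant '[[[0,0,0.012,0,0,0,0],[0,0,0.022,0,0,0,0],[0,0,0.032,0,0,0,0],[0,0,0.04,0,0,0,0],[0,0,0.04,0,0,0,0]]]'; python3 - <<'E'
from h import *
where()
E
```

```text
time_s: 9.83
tool_pos: [593.8, 83.7, 67.1]
tcp_rot: [-85.2, 90.0, 83.1]
contact_force: [0.3, 0.2, 0.8]
grip_width: 0.3
time_s: 10.25
tool_pos: [578.1, 86.9, 66.8]
tcp_rot: [14.5, 90.0, -177.2]
contact_force: [-0.0, -0.3, 0.2]
grip_width: 0.3
t 10.25 local [  44.8 -107.    66.8] F [-0.  -0.3  0.2] grip 0.3 toolx [-0.001 -0.    -1.   ] tooly(loc) [-1.     0.006  0.   ] q [ -18.   19.    6.  103.   -2.   58. -113.]
```

```bash
python3 -m pendant '[[[0,0,0.006,0,0,0,0],[0,0,0.011,0,0,0,0],[0,0,0.011,0,0,0,0]]]';python3 -m pendant '[[[0,0,0.004,0,0,0,0],[0,0,0.008,0,0,0,0],[0,0,0.012,0,0,0,0],[0,0,0.012,0,0,0,0]]]'; python3 -c "
from h import *
where()"
```

```text
time_s: 10.5
tool_pos: [574.2, 87.7, 66.9]
tcp_rot: [12.6, 90.0, -179.1]
contact_force: [-0.3, -0.2, -0.3]
grip_width: 0.2
time_s: 10.83
tool_pos: [573.4, 87.8, 67.8]
tcp_rot: [-169.8, 89.6, -1.6]
contact_force: [13.7, -0.7, -7.1]
grip_width: 0.7
t 10.83 local [  44.8 -102.1   67.8] F [13.7 -0.7 -7.1] grip 0.7 toolx [ 0.007 -0.    -1.   ] tooly(loc) [-1.     0.008 -0.001] q [ -18.   18.    6.  104.   -2.   57. -113.]
```

```bash
python3 -m pendant '[[[0,0,0.004,0,0,0,0],[0,0,0.008,0,0,0,0],[0,0,0.008,0,0,0,0]]]'; python3 -c "
from h import *
where()"; python3 -m pendant '[[[0,0,-0.03,0,0,0,0],[0,0,-0.1,0,0,0,0],[0,0,-0.15,0,0,0,0],[0,0,-0.15,0,0,0,0],[0,0,-0.15,0,0,0,0]]]'; python3 -m pendant '[[[-0.1,0,0,0,0,0,0],[-0.2,0,0,0,0,0,0],[-0.3,0,0,0,0,0,0],[-0.4,0,0,0,0,0,0],[-0.4,0,0,0,0,0,0]]]'; python3 -m pendant '[[[0,0,-0.1,0,0,0,0],[0,0,-0.2,0,0,0,0],[0,0,-0.2,0,0,0,0],[0,0,-0.2,0,0,0,0]]]';python3 - <<'E'
from h import *
where()
from rig import optics
import cv2
im=[]
for n,x,y in(("side",212,160),("scene",210,180)):
    s=optics.snapshot(n);k=4
    m=cv2.resize(s["image"][y:y+110,x:x+98],None,fx=k,fy=k,interpolation=cv2.INTER_CUBIC)
    a=np.radians(np.arange(0,361,15))
    for l,c in((np.c_[45+15*np.cos(a),0*a-89,75+15*np.sin(a)],(255,255,0)),(np.c_[20+30*np.cos(a),30*np.sin(a),0*a+191],(0,255,0)),(np.array([[45,34,75],[45,36,75]]),(255,0,255))):
        q=proj(s,world(P,l)); cv2.polylines(m,[np.int32((q-[x,y]+.5)*k)],False,c,1)
    im.append(m)
cv2.imwrite("pics/s5.png",np.hstack(im))
E
```

```text
time_s: 11.08
tool_pos: [573.3, 87.8, 68.5]
tcp_rot: [-169.7, 89.2, -1.5]
contact_force: [25.7, -2.9, -14.2]
grip_width: 0.6
t 11.08 local [  44.7 -102.1   68.5] F [ 25.7  -2.9 -14.2] grip 0.6 toolx [ 0.013 -0.    -1.   ] tooly(loc) [-1.     0.008 -0.002] q [ -18.   18.    6.  105.   -2.   57. -113.]
time_s: 11.5
tool_pos: [625.7, 76.6, 66.5]
tcp_rot: [43.0, 90.0, -148.8]
contact_force: [0.3, 0.4, -0.9]
grip_width: 0.6
time_s: 11.92
tool_pos: [628.0, 78.0, 236.1]
tcp_rot: [-154.5, 89.3, 13.8]
contact_force: [1.5, 0.7, 1.6]
grip_width: 0.4
time_s: 12.25
tool_pos: [703.8, 60.4, 224.3]
tcp_rot: [27.4, 89.8, -164.4]
contact_force: [0.7, 0.3, -0.3]
grip_width: 0.8
t 12.25 local [  43.5 -235.4  224.3] F [ 0.7  0.3 -0.3] grip 0.8 toolx [-0.004 -0.001 -1.   ] tooly(loc) [-1.     0.007  0.002] q [ -14.   26.    8.   75.   -4.   80. -108.]
```

View pics/s5.png

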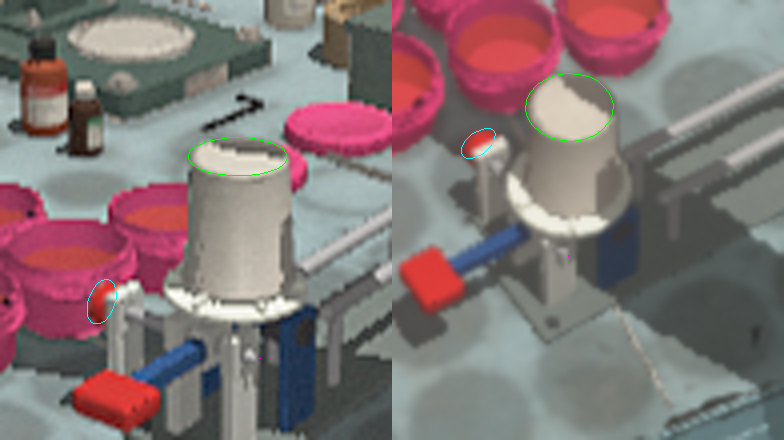

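The knob sits against its guide inside the predicted ring, at (103,300). The rod tip shows past the last guide at (255,355), and the cup base fills the ring predicted for the fully upright pose. Last, a check of the tubs and lid against the first picture, then sign off.

```bash
python3 - <<'E'
import cv2,numpy as np
from rig import optics,manip
pk=lambda m:((cv2.cvtColor(m,cv2.COLOR_BGR2HSV)[...,0]>160)&(cv2.cvtColor(m,cv2.COLOR_BGR2HSV)[...,1]>150)).astype(np.uint8)
a=pk(cv2.imread("pics/side0.png"));b=pk(optics.snapshot("side")["image"])
for n,(x,y,w,h) in {"lids":(284,180,30,22),"tubs":(160,210,62,50),"tubs2":(240,205,18,25)}.items():
    A,B=a[y:y+h,x:x+w],b[y:y+h,x:x+w];print(n,A.sum(),B.sum(),(A!=B).sum())
manip.sign_off()
E
```

```text
lids 295 292 7
tubs 2411 2430 81
tubs2 361 345 18
the job is handed in; nothing more can be done
```

The job is done and handed in at about 12 s of the 64 s allowed.

- **Cup:** I pushed it along the rails with closed fingers until it hit a hard stop at 27 N. Afterwards its base and rim matched the predicted home position in both camera views.
- **Lever:** I swung it in a 90° arc to the end stop. The fingertip stopped at z = 84.2 mm against 84 mm expected, with 22 N pressing down. The cup stands upside down with its base where it should be for a fully upright peg.
- **Lock rod:** I pushed the knob until the rod stopped. It did not move further when the force rose from 14 to 26 N. The knob lies in its predicted place against the guide, and the tip shows past the last guide.
- **Tub and lid:** The fingers went nowhere near the lid and stayed about 10 mm above tub height near the knob. In the image comparison with the start, the lid and tub areas changed by only a few pixels. The largest change was 81 of about 2,400 pixels in the tub area, which I put down to shadow but did not look into further.

No check failed. The one small disagreement is that the cup and knob stops read about 1–3 mm short of my first estimates, which fits the fingers being a little thicker than I assumed and the camera calibration error.

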